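# Stack the sample cooler

### The job

Stack the sample cooler for carrying: lay the aluminium cooling block in the foam cradle, flat on its floor between the two raised ends, then stand the deep rack of large tubes on the block, then the shallow rack of small tubes on that, and last put the foam cover on top. Do it in that order, each piece upright, centred on the one below and lined up with the cradle (either way round), and let go of everything. Leave the dish, tape, timer, jar and brass weight where they are.

Things in the scene. Friction and masses are not known exactly. Their poses are not given: they have to be found in the camera images.
- base_floor (a point): The cradle, the target: white foam tray fixed to the bench, 146 x 84 mm, with a flat floor 20 mm above the bench and a raised cheek across each end (x ends, 13 mm thick, top 36 mm above the bench, 120 mm clear between them); its long sides (y) are open. A dark rubber pad marks the floor. This point is the centre of that floor. x runs along its long side, y across it (the way to grip), z up.
- block_mid (a point): Cooling block: bare aluminium, 100 x 56 x 40 mm high, with a grid of 18 dark wells in its flat top; about 0.5 kg. The point is its centre, 20 mm above its underside. x runs along its long side, y across it (the way to grip), z up.
- deep_rack_mid (a point): Deep tube rack: white plastic, 96 x 52 x 56 mm high, holding 8 large round tube caps (2 rows of 4, fixed in it) that lie 4 mm below its flat rim; about 0.22 kg. The point is its centre, 28 mm above its underside. x runs along its long side, y across it (the way to grip), z up.
- low_rack_mid (a point): Shallow tube rack: white plastic, 96 x 52 x 38 mm high, holding 15 small round tube caps (3 rows of 5, fixed in it) that lie 4 mm below its flat rim; about 0.12 kg. The point is its centre, 19 mm above its underside. x runs along its long side, y across it (the way to grip), z up.
- cover_mid (a point): Cover: white foam slab 96 x 52 x 14 mm with a grey plastic handle block on its middle, 50 mm long (x), 18 mm wide (y), rising from 14 to 50 mm above the underside; about 0.08 kg. The point is on the handle, 36 mm above the underside, over the slab's centre. x runs along its long side, y across it (the way to grip), z up.
- dish: Bystander: round glass dish with lid, 57 mm across, 15 mm high. Origin: centre of its underside.
- tape: Bystander: roll of paper tape lying flat, 42 mm across, 18 mm high. Origin: centre of its underside.
- timer: Bystander: black bench timer lying flat, 40 x 40 x 16 mm. Origin: centre of its underside.
- jar: Bystander: small closed jar, 42 mm across, 52 mm high. Origin: centre of its underside.
- weight: Bystander: brass balance weight with a small knob, 44 mm across, 48 mm high. Origin: centre of its underside.
There are look-alikes about, which are no part of the job. Leave any purple look-alike of the part that bears low_rack_mid alone. Leave any purple or red look-alike of the part that bears block_mid alone.

How it is judged:
By the outcome, as a careful person would: the job done as asked, in the order asked, and still so for the second after the job is handed in, with the robot touching nothing.
It also fails if it takes over 136 s, if anything falls off the work surface, if the arm or the gripper's body presses on something with over 40 N, if the wrist force passes 120 N, or if a joint passes its speed limit or range.

### The arm

A 6-joint arm with a two-finger parallel gripper is mounted at the origin on the work surface. World frame = base frame: x ahead of the robot, y to its left, z up, the work surface at z = 0. Lengths are in mm, angles in rad, forces in N, time in s.
With the tool pointing down it reaches from about 350 to 875 mm from the base axis. Payload 4.2 kg.
Tool frame: the origin (TCP) lies between the finger pads; the fingertips stand 11 mm ahead of it and the grasp point (between the pads) lies 8 mm behind it; z points along the fingers, y is the direction in which the jaws open and shut (so a half turn about z gives the same grasp; the last joint's range is limited). The gripper opens to 85 mm and grips with 20 to 120 N. Pads are 22 mm wide; open, the fingers measure 114 mm over their backs; the gripper's body (76 mm by 85 mm) begins 54 mm behind the grasp point. The pads swing forward as they close: fully open they stand 13 mm farther back than shut.
Start: joints at [0.259, 0.385, 0.008, 0, -1.194, -0.259], TCP at [624.979, 0.025, 242.312] pointing down, gripper open.
Joint ranges: [-3.14, 3.14], [-1.21, 2.06], [-1.07, 1.41], [-3.16, 2.05], [-2.99, -0.16], [-3.1, 3.1]. Speed limits (rad/s): [2.79, 2.79, 3.14, 3.14, 3.14, 3.14].

### API

Orientations are given as a unit quaternion [x, y, z, w].
In Python, from bench import * gives the robot as it stands.
- The arm moves only by the tool servo_tool, never from a script. Its argument "rows" is a list of rows, each a list of 7 numbers: the opening, from 0 (shut) to 1 (fully open), then the shift along the tool's x, y, z in cm, then the turn, a rotation vector about the tool's x, y, z in degrees. A call has 1 to 12 rows; each row shifts and turns the commanded pose from where the row before left it, along the tool's axes as they then stand; what a row does not reach is not made up. A row lasts 1/10 s, in which the tool goes at most 50 mm and 8.59 degrees, less where a joint would pass 70% of its speed; a pose out of reach is approached as far as the arm can. A call is refused whole if a number of a shift passes 5 or a number of a turn 8.59, either way. A call with a gripper value outside its range is refused whole. The fingers move at their own pace and stop on an object; the grip force is fixed at half the most. Time passes only in rows, so rows that do not move let the fingers close. It gives the time, the measured TCP pose, the force and the opening at its end, in the units of the state.
- read_state(): the state, without advancing time (a new reading comes with each control period).
- get_image(name): name is "scene" or "side" or "wrist"; returns a dict with "image" (384x512x3 uint8, red, green, blue), "mtx" (3x3 intrinsics, pixels), "extrinsics" (4x4, takes a point from camera to world coordinates). Camera axes: x right, y up, looking along -z (the intrinsics and any distortion apply to the point x, -y, -z); pixel columns grow to the right and rows downward; lengths in mm; the calibration is good to about 2 mm. A picture is of the moment at which its call begins. There is no depth.
- job_done(): hands the job in, once; it reports no verdict.
The state is a dict: "clock": time; "joints": joint angles; "joint_vel": joint speeds; "joint_efforts": joint torques, N m; "position": TCP position; "ee_rot": TCP orientation; "contact_force": force on the tool from outside, world axes, zero at the start; "wrist_torque": the same for the moment, N m; "gripper_width": finger opening in mm.
Only numpy, scipy, OpenCV 4.12 (cv2) and the standard library are available. Lean on these libraries where they do the work, as an engineer would, in place of code of your own. Each camera call takes 0.05 s, during which the arm holds its last target. There are 200 camera calls.

## Working session

There is one attempt and no reset: what is moved stays moved. The work goes in short steps, Python scripts to look and compute and a tool call to move; the robot and the scene stay as the last step left them, time stands still between calls to the robot, and variables do not carry over. Pictures are saved under pics/ and viewed, about 12 in all and at most 16, crops included, and the job is handed in when it is done.

Besides the shell and the picture viewer there is one more tool, called after "Emit:" as name(argument=value, ...) on one line, values as JSON. servo_tool: Moves the arm, as the interface text tells. Its arguments: {"type":"object","properties":{"rows":{"type":"array","items":{"type":"array","items":{"type":"number"}}}},"required":["rows"]}

```bash
mkdir -p pics; python3 - <<'E'
from bench import *
import cv2,pickle
d={}
for n in ["scene","side","wrist"]:
    g=get_image(n); d[n]=g; cv2.imwrite(f"pics/{n}0.png",g["image"][:,:,::-1]); print(n,g["mtx"].round(1).tolist(),g["extrinsics"].round(3).tolist(),[k for k in g])
pickle.dump(d,open("d0.pkl","wb"))
print(read_state())
E
```

```text
scene [[389.4, 0.0, 252.3], [0.0, 389.4, 196.1], [0.0, 0.0, 1.0]] [[-0.675, -0.58, 0.457, 950.046], [0.738, -0.54, 0.404, 421.396], [0.013, 0.61, 0.792, 913.479], [0.0, 0.0, 0.0, 1.0]] ['image', 'mtx', 'extrinsics']
side [[455.2, 0.0, 255.7], [0.0, 455.2, 192.2], [0.0, 0.0, 1.0]] [[0.929, 0.237, -0.283, 61.951], [-0.368, 0.64, -0.674, -978.417], [0.021, 0.731, 0.682, 1048.156], [0.0, 0.0, 0.0, 1.0]] ['image', 'mtx', 'extrinsics']
wrist [[318.4, 0.0, 251.5], [0.0, 318.4, 186.9], [0.0, 0.0, 1.0]] [[-1.0, -0.0, 0.001, 624.665], [-0.0, -0.961, -0.275, -70.299], [0.001, -0.275, 0.961, 372.859], [0.0, 0.0, 0.0, 1.0]] ['image', 'mtx', 'extrinsics']
{'clock': 0.15, 'joints': array([ 2.58586234e-01,  3.85402697e-01,  6.92085669e-03, -3.57670579e-04,
       -1.19403076e+00, -2.58640936e-01]), 'joint_vel': array([-0.00077126, -0.00190712,  0.00442432,  0.00158692, -0.00028368,
        0.00103065]), 'joint_efforts': array([-6.03353892e-04, -3.92678475e+01,  1.88581592e+01,  4.18858320e+00,
       -3.39302780e-03,  5.70479813e-06]), 'position': array([6.24562711e+02, 4.98538911e-03, 2.41450891e+02]), 'ee_rot': array([-7.07040542e-01,  7.07172474e-01,  5.75133230e-04, -6.58223614e-04]), 'contact_force': array([ 0.20777976,  0.13261773, -0.67321123]), 'wrist_torque': array([-0.00394632, -0.01178182,  0.03547011]), 'gripper_width': 85.08723614340225}
```

```bash
python3 - <<'E'
import cv2
for n in ["scene","side"]:
    i=cv2.imread(f"pics/{n}0.png"); cv2.imwrite(f"pics/{n}0b.png",cv2.resize(i,(768,576),interpolation=cv2.INTER_CUBIC))
E
```

```text
(no output)
```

View pics/scene0b.png

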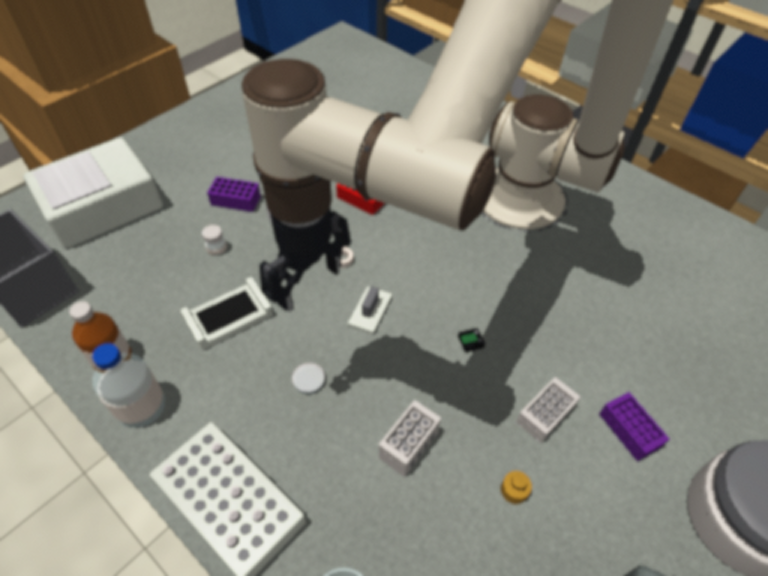

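View pics/side0b.png

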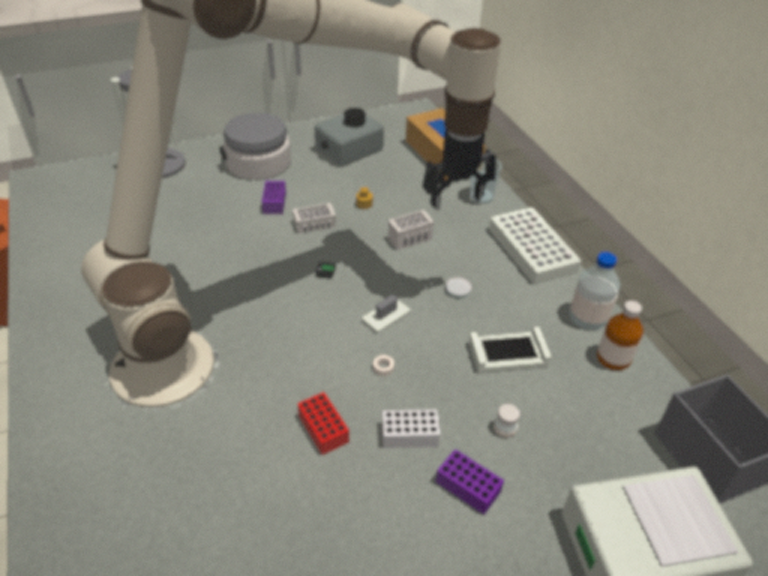

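The scene and side views show these parts (side pixels, enlarged picture):
- cradle (510,350)
- cover (386,314)
- deep rack, 2x4 caps (411,228)
- low rack, 3x5 caps (314,217)
- aluminium block (410,427)

The red and purple decoys are separate from these.

```bash
cat > h.py <<'E'
import numpy as np,cv2,pickle
from scipy.spatial.transform import Rotation as R
def ray(g,uv,z):
    "pixels -> world points on plane z"
    uv=np.atleast_2d(np.asarray(uv,float)); K=g["mtx"]; E=g["extrinsics"]
    p=np.c_[(uv[:,0]-K[0,2])/K[0,0],-(uv[:,1]-K[1,2])/K[1,1],-np.ones(len(uv))]@E[:3,:3].T
    o=E[:3,3]; t=(z-o[2])/p[:,2]; return (o+p*t[:,None])
def proj(g,P):
    E=g["extrinsics"];q=(np.atleast_2d(P)-E[:3,3])@E[:3,:3]; K=g["mtx"]
    return np.c_[K[0,0]*q[:,0]/-q[:,2]+K[0,2],-K[1,1]*q[:,1]/-q[:,2]+K[1,2]]
def need(st,xy,z=None,yaw=None):
    """tool shift (cm) from the present pose to world xy,z; and tool-z turn so the jaw axis is at world angle yaw (deg, mod 180)"""
    r=R.from_quat(st["ee_rot"]).as_matrix(); p=st["position"]
    d=np.array([xy[0],xy[1],p[2] if z is None else z])-p
    print("tool shift cm",(r.T@d/10).round(2), "pos",p.round(1),"tilt x,y deg",np.degrees(r[:2,2]).round(2))
    a=np.degrees(np.arctan2(r[1,1],r[0,1]))
    print("jaw angle",(a%180).round(2), "turn z deg (tool)", None if yaw is None else round(-(((yaw-a)+90)%180-90),2))
E
python3 - <<'E'
from h import *
d=pickle.load(open("d0.pkl","rb"))
side={"block":([(383,409),(438,409),(440,431),(382,431)],40),"cradle":([(470,334),(540,330),(549,358),(478,362)],36),"cover":([(363,318),(388,298),(411,311),(383,330)],14),
"deep":([(389,219),(427,211),(433,222),(392,231)],56),"low":([(292,211),(330,205),(335,214),(297,221)],38),
"dish":([(458,286)],15),"tape":([(384,363)],18),"timer":([(326,268)],16),"jar":([(508,412)],52),"weight":([(365,192)],48),"red":([(323,420)],40),"purp":([(470,480)],40),"purplow":([(274,190)],38)}
for k,(c,z) in side.items():
    P=ray(d["side"],np.array(c)/1.5,z)
    print(k,P.mean(0).round(0)[:2],[ (round(float(np.linalg.norm(P[i]-P[i-1]))),round(float(np.degrees(np.arctan2(*(P[i]-P[i-1])[1::-1]))))) for i in range(1,len(P))])
sc={"deep":([(380,433),(412,402),(440,421),(410,457)],56),"low":([(520,404),(551,379),(578,400),(546,427)],38),"cover":([(348,318),(365,284),(391,295),(375,331)],14),"cradle":([(185,314),(262,283),(272,313),(205,344)],30)}
for k,(c,z) in sc.items():
    P=ray(d["scene"],np.array(c)/1.5,z)
    print(k,P.mean(0).round(0)[:2],[ (round(float(np.linalg.norm(P[i]-P[i-1]))),round(float(np.degrees(np.arctan2(*(P[i]-P[i-1])[1::-1]))))) for i in range(1,len(P))])
E
```

```text
block [ 398. -321.] [(100, -21), (48, -111), (103, 159)]
cradle [ 656. -223.] [(146, -16), (76, -108), (142, 164)]
cover [466. -34.] [(82, 28), (63, -60), (83, -158)]
deep [620. 199.] [(99, -1), (45, -96), (105, 179)]
low [420. 331.] [(96, -5), (39, -90), (95, 177)]
dish [649.  -9.] []
tape [ 410. -163.] []
timer [391. 150.] []
jar [ 565. -375.] []
weight [564. 357.] []
red [ 251. -266.] []
purp [ 442. -468.] []
purplow [354. 457.] []
deep [617. 200.] [(75, 178), (55, 95), (78, 3)]
low [419. 335.] [(77, 171), (55, 86), (79, -9)]
cover [465. -29.] [(88, -158), (57, 105), (90, 22)]
cradle [ 659. -199.] [(153, 162), (76, 63), (131, -16)]
```

Emit:
servo_tool(rows=[[1, 4.4, -0.6, 0, 0, 0, 0], [1, 4.4, -0.6, 0, 0, 0, 0], [1, 4.4, -0.6, 0, 0, 0, 0], [1, 4.4, -0.6, 0, 0, 0, 0], [1, 4.4, -0.6, 0, 0, 0, -8], [1, 0, 0, 0, 0, 0, -8], [1, 0, 0, 0, 0, 0, -8], [1, 0, 0, 0, 0, 0, -8], [1, 0, 0, 0, 0, 0, -8], [1, 0, 0, 0, 0, 0, -8], [1, 0, 0, 0, 0, 0, -8], [1, 0, 0, 0, 0, 0, -8]])

```text
clock: 1.35
position: [654.7, -219.9, 241.7]
ee_rot: [0.975, -0.222, -0.001, -0.0]
contact_force: [0.6, -0.1, -0.4]
gripper_width: 85.5
```

Emit:
servo_tool(rows=[[1, 0, 0, 0, 0, 0, -5], [1, 0, 0, 0, 0, 0, -5], [1, 0, 0, 0, 0, 0, 0], [1, 0, 0, 0, 0, 0, 0]])

```text
clock: 1.75
position: [654.8, -219.9, 241.9]
ee_rot: [0.99, -0.14, -0.0, -0.0]
contact_force: [-0.2, -0.7, 0.7]
gripper_width: 85.4
```

```bash
cat > snap.py <<'E'
import sys
from bench import *
from h import *
n=sys.argv[1]; g=get_image("wrist"); st=read_state()
pickle.dump((g,st),open(f"{n}.pkl","wb"))
cv2.imwrite(f"pics/{n}.png",g["image"][:,:,::-1])
print(st["clock"],st["joints"].round(2)); need(st,st["position"][:2])
E
python3 snap.py w1
```

```text
1.8 [-0.09  0.5   0.19 -0.   -1.26  1.38]
tool shift cm [0. 0. 0.] pos [ 654.9 -219.9  242. ] tilt x,y deg [-0.03  0.01]
jaw angle 73.91 turn z deg (tool) None
```

View pics/w1.png

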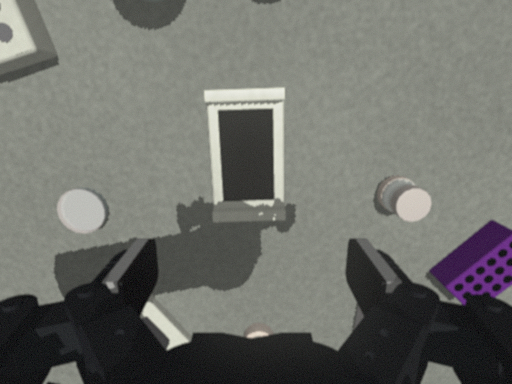

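The wrist view shows the cradle upright in the image, with its dark pad at about columns 219–273 and rows 108–202. The dish is to its left and the jar to its right.

```bash
cat >> h.py <<'E'
def rect(g,mask,z,near=None):
    "blob -> minAreaRect on plane z: centre, sizes, long-axis angle (mod 180)"
    n,l,s,c=cv2.connectedComponentsWithStats(cv2.morphologyEx(mask.astype(np.uint8),cv2.MORPH_OPEN,np.ones((3,3))))
    k=1+np.argmax(s[1:,4]) if near is None else 1+np.argmin(np.where(s[1:,4]>150,np.linalg.norm(c[1:]-near,axis=1),9e9))
    ct=max(cv2.findContours((l==k).astype(np.uint8),cv2.RETR_EXTERNAL,cv2.CHAIN_APPROX_NONE)[0],key=len)[:,0,:]
    W=ray(g,ct,z)[:,:2].astype(np.float32); (cx,cy),_,_=r=cv2.minAreaRect(W); b=cv2.boxPoints(r)
    e=[b[1]-b[0],b[2]-b[1]]; e.sort(key=np.linalg.norm)
    print("z",z,"centre",round(cx,1),round(cy,1),"size",[round(float(np.linalg.norm(x)),1) for x in e[::-1]],"long",round(float(np.degrees(np.arctan2(e[1][1],e[1][0]))%180),2),"px",s[k].tolist())
    return np.array([cx,cy]),W
E
python3 - <<'E'
from h import *
g,st=pickle.load(open("w1.pkl","rb"))
im=g["image"].astype(int); v=im.max(2)
m=v<60; m[230:]=0; m[:60]=0
rect(g,m,20.5,(247,155))
w=(im.min(2)>165); w[230:]=0
for z in (20,36): rect(g,w,z,(247,140))
print(im[95,245],im[150,212],im[150,279],im[210,250],im[60,250])
print(proj(g,np.r_[st["position"][:2],20]))
E
```

```text
z 20.5 centre 646.7 -212.8 size [70.9, 56.1] long 165.65 px [222, 137, 51, 63, 2726]
z 20 centre 663.1 -217.1 size [110.5, 82.1] long 165.92 px [208, 102, 76, 101, 2102]
z 36 centre 665.8 -218.2 size [105.5, 78.4] long 165.92 px [208, 102, 76, 101, 2102]
[226 227 215] [214 216 200] [218 220 205] [110 112 101] [139 141 131]
[[251.23002333 160.42221445]]
```

```bash
python3 - <<'E'
from h import *
g,st=pickle.load(open("w1.pkl","rb"))
im=g["image"].astype(int); v=im.max(2)
print("col247",[(r,int(v[r,247])) for r in range(82,114,1)],[(r,int(v[r,247])) for r in range(196,228)])
print("row150",[(c,int(v[150,c])) for c in range(203,226)],[(c,int(v[150,c])) for c in range(268,292)])
for t in (75,95):
  m=v<t; m[204:]=0; m[:60]=0; m[:,:215]=0;m[:,278:]=0
  rect(g,m,20.5,(247,155))
E
```

```text
col247 [(82, 138), (83, 136), (84, 139), (85, 137), (86, 140), (87, 152), (88, 181), (89, 214), (90, 229), (91, 234), (92, 232), (93, 231), (94, 227), (95, 226), (96, 224), (97, 224), (98, 221), (99, 213), (100, 187), (101, 148), (102, 145), (103, 179), (104, 210), (105, 223), (106, 227), (107, 225), (108, 197), (109, 144), (110, 87), (111, 62), (112, 62), (113, 60)] [(196, 52), (197, 54), (198, 51), (199, 77), (200, 132), (201, 184), (202, 199), (203, 179), (204, 140), (205, 118), (206, 115), (207, 110), (208, 109), (209, 110), (210, 111), (211, 117), (212, 115), (213, 118), (214, 119), (215, 123), (216, 118), (217, 116), (218, 116), (219, 119), (220, 109), (221, 95), (222, 78), (223, 83), (224, 80), (225, 80), (226, 82), (227, 80)]
row150 [(203, 140), (204, 141), (205, 137), (206, 143), (207, 140), (208, 138), (209, 149), (210, 179), (211, 207), (212, 216), (213, 220), (214, 219), (215, 220), (216, 220), (217, 221), (218, 222), (219, 203), (220, 133), (221, 65), (222, 50), (223, 62), (224, 57), (225, 59)] [(268, 58), (269, 55), (270, 55), (271, 52), (272, 74), (273, 137), (274, 205), (275, 224), (276, 224), (277, 221), (278, 220), (279, 220), (280, 221), (281, 221), (282, 208), (283, 182), (284, 150), (285, 134), (286, 140), (287, 146), (288, 144), (289, 147), (290, 142), (291, 143)]
z 20.5 centre 660.4 -216.2 size [101.4, 57.2] long 165.71 px [219, 110, 54, 91, 4535]
z 20.5 centre 660.2 -216.2 size [102.9, 57.9] long 165.74 px [219, 110, 55, 92, 4634]
```

Emit:
servo_tool(rows=[[1, -4, 3.1, 0, 0, 0, 0], [1, -4, 3.1, 0, 0, 0, 0], [1, -4, 3.1, 0, 0, 0, 0], [1, -4, 3.1, 0, 0, 0, 0], [1, -4, 3.1, 0, 0, 0, 0], [1, -1.9, 1.3, 0, 0, 0, 5], [1, 0, 0, 0, 0, 0, 0], [1, 0, 0, 0, 0, 0, 0], [1, 0, 0, 0, 0, 0, 0]])

```text
clock: 2.7
position: [402.0, -319.9, 242.4]
ee_rot: [0.983, -0.182, 0.0, 0.0]
contact_force: [-0.0, 0.2, 0.4]
gripper_width: 85.4
```

```bash
python3 snap.py w2; python3 -c "
import cv2,pickle
g,_=pickle.load(open('w2.pkl','rb'));im=g['image'].astype(int)
print(im[60:230:8,251].tolist())"
```

```text
2.75 [-0.36  0.2  -0.26  0.   -1.11  1.56]
tool shift cm [0. 0. 0.] pos [ 402.1 -319.8  242.2] tilt x,y deg [ 0.01 -0.  ]
jaw angle 69.07 turn z deg (tool) None
[[142, 145, 135], [141, 147, 136], [140, 142, 133], [144, 147, 138], [146, 148, 139], [145, 147, 138], [144, 145, 138], [147, 150, 141], [232, 229, 226], [160, 156, 154], [232, 229, 228], [197, 193, 189], [232, 230, 227], [227, 223, 220], [226, 223, 218], [225, 223, 219], [217, 210, 206], [219, 215, 212], [195, 192, 188], [94, 94, 91], [83, 82, 77], [82, 81, 76]]
```

View pics/w2.png

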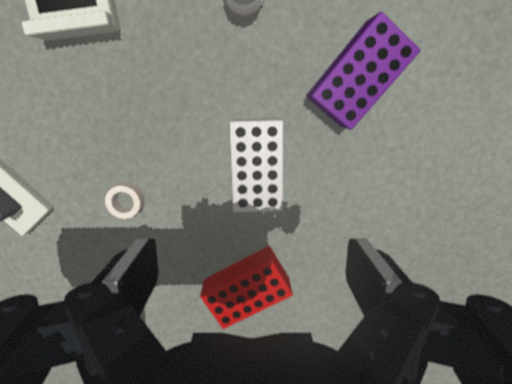

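The block is seen from above at columns 231–283 and rows 121–210, with 3x6 wells. The red decoy is well clear below it.

```bash
cat >> h.py <<'E'
def wells(g,z,box,thr,amin=15,amax=400):
    "centres of small dark blobs in box (u0,v0,u1,v1) -> minAreaRect of centres on plane z"
    u0,v0,u1,v1=box; s=g["image"][v0:v1,u0:u1].max(2)
    n,l,st,c=cv2.connectedComponentsWithStats((s<thr).astype(np.uint8))
    ok=[i for i in range(1,n) if amin<st[i,4]<amax and st[i,0]>0 and st[i,1]>0 and st[i,0]+st[i,2]<u1-u0 and st[i,1]+st[i,3]<v1-v0]
    c=c[ok]+[u0,v0]; W=ray(g,c,z)[:,:2]; r=cv2.minAreaRect(W.astype(np.float32)); print(len(ok),"wells; mean",W.mean(0).round(1),"rect",np.array(r[0]).round(1),np.round(r[1],1),round(r[2],1))
    return W
E
python3 - <<'E'
from h import *
g,st=pickle.load(open("w2.pkl","rb"))
v=g["image"].max(2)
W=wells(g,40,(229,118,287,212),110)
m=v>170; m[:,:225]=0;m[:,292:]=0;m[:100]=0
rect(g,cv2.morphologyEx(m.astype(np.uint8),cv2.MORPH_CLOSE,np.ones((11,11))),40,(256,165))
print(v[198:216,244:270:12].T)
need(st,W.mean(0),None,69)
E
```

```text
18 wells; mean [ 396.1 -323.8] rect [ 395.8 -323.7] [33.2 78.6] 70.5
z 40 centre 398.1 -324.3 size [96.3, 54.8] long 160.57 px [230, 120, 53, 89, 4379]
[[168 113  70  60  54  54  51  49  69  99 112 121 122 108  94  87  91  87]
 [128  84  57  59  58  58  54  64 105 149 153 132 118 106  94  90  89  90]
 [203 178 144 122 113 127 150 183 195 169 133 120 115 101  90  91  90  90]]
tool shift cm [-0.41  0.59 -0.  ] pos [ 402.1 -319.8  242.2] tilt x,y deg [ 0.01 -0.  ]
jaw angle 69.07 turn z deg (tool) 0.07
```

Emit:
servo_tool(rows=[[1, -0.4, 0.6, 0, 0, 0, -1.4], [1, 0, 0, 4, 0, 0, 0], [1, 0, 0, 4, 0, 0, 0], [1, 0, 0, 4, 0, 0, 0], [1, 0, 0, 4, 0, 0, 0], [1, 0, 0, 3, 0, 0, 0], [1, 0, 0, 2, 0, 0, 0], [1, 0, 0, 1, 0, 0, 0], [1, 0, 0, 0, 0, 0, 0], [1, 0, 0, 0, 0, 0, 0]])

```text
clock: 3.75
position: [396.2, -324.3, 22.8]
ee_rot: [0.985, -0.17, 0.001, 0.0]
contact_force: [0.5, 0.1, -0.4]
gripper_width: 85.3
```

Emit:
servo_tool(rows=[[0, 0, 0, 0, 0, 0, 0], [0, 0, 0, 0, 0, 0, 0], [0, 0, 0, 0, 0, 0, 0], [0, 0, 0, 0, 0, 0, 0], [0, 0, 0, 0, 0, 0, 0], [0, 0, 0, 0, 0, 0, 0], [0, 0, 0, 0, 0, 0, 0], [0, 0, 0, 0, 0, 0, 0]])

```text
clock: 4.55
position: [396.0, -324.4, 23.8]
ee_rot: [0.985, -0.17, 0.001, 0.0]
contact_force: [-0.3, 2.3, 5.3]
gripper_width: 54.9
```

Emit:
servo_tool(rows=[[0, 0, 0, -0.5, 0, 0, 0], [0, 0, 0, -1.5, 0, 0, 0], [0, 0, 0, -3, 0, 0, 0], [0, 0, 0, -3, 0, 0, 0], [0, 0, 0, -3, 0, 0, 0], [0, 0, 0, -1, 0, 0, 0], [0, 0, 0, 0, 0, 0, 0], [0, 0, 0, 0, 0, 0, 0]])

```text
clock: 5.35
position: [393.7, -323.3, 140.6]
ee_rot: [0.985, -0.171, -0.002, -0.001]
contact_force: [-1.0, -0.0, -6.2]
gripper_width: 54.8
```

```bash
python3 - <<'E'
from bench import *
from h import *
st=read_state(); print(st["gripper_width"],st["contact_force"]); need(st,(660.3,-216.2),None,75.7)
E
```

```text
54.78697984137062 [-1.04734763 -0.03133325 -6.1643406 ]
tool shift cm [ 21.5  -19.05  -0.05] pos [ 393.7 -323.3  140.6] tilt x,y deg [-0.17  0.13]
jaw angle 70.35 turn z deg (tool) -5.35
```

Emit:
servo_tool(rows=[[0, 2.2, -1.9, 0, 0, 0, 0], [0, 3.2, -2.8, 0, 0, 0, 0], [0, 3.2, -2.8, 0, 0, 0, 0], [0, 3.2, -2.8, 0, 0, 0, 0], [0, 3.2, -2.8, 0, 0, 0, 0], [0, 3.2, -2.8, 0, 0, 0, 0], [0, 2.2, -1.9, 0, 0, 0, 0], [0, 1.1, -1.2, 0, 0, 0, -2.6], [0, 0, 0, 0, 0, 0, -2.7], [0, 0, 0, 0, 0, 0, 0], [0, 0, 0, 0, 0, 0, 0], [0, 0, 0, 0, 0, 0, 0]])

```text
clock: 6.55
position: [660.5, -217.5, 141.0]
ee_rot: [0.992, -0.125, -0.001, -0.0]
contact_force: [0.4, -0.3, -5.6]
gripper_width: 55.1
```

```bash
cat > nd.py <<'E'
import sys
from bench import *
from h import *
a=[float(x) for x in sys.argv[1:]]
st=read_state(); print(st["clock"],st["gripper_width"].round(1),st["contact_force"].round(1)); need(st,a[:2],a[2],a[3])
E
python3 nd.py 660.3 -216.2 43.5 75.7; python3 snap.py w3; python3 - <<'E'
from h import *
g,st=pickle.load(open("w3.pkl","rb"))
print(proj(g,[[660.3,-216.2,20]]))
E
```

```text
6.6 [-0.09  0.58  0.07 -0.   -1.06  1.41]
tool shift cm [0. 0. 0.] pos [ 660.7 -217.6  141.6] tilt x,y deg [-0.08  0.01]
jaw angle 75.64 turn z deg (tool) None
[[249.47320337 184.63225358]]Traceback (most recent call last):
  File "nd.py", line 5, in <module>
    st=read_state(); print(st["clock"],st["gripper_width"].round(1),st["contact_force"].round(1)); need(st,a[:2],a[2],a[3])
                                       ^^^^^^^^^^^^^^^^^^^^^^^^^
AttributeError: 'float' object has no attribute 'round'
```

View pics/w3.png

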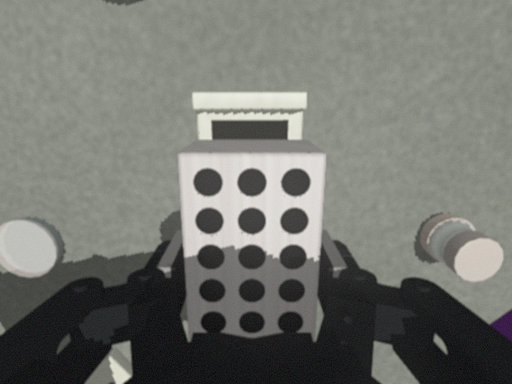

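Block held square over the cradle: block columns 180–327 and cradle columns 193–307 share a centre near column 251. I'm lowering it now.

Emit:
servo_tool(rows=[[0, -0.1, -0.1, 2, 0, 0, 0], [0, 0, 0, 2, 0, 0, 0], [0, 0, 0, 2, 0, 0, 0], [0, 0, 0, 1.5, 0, 0, 0], [0, 0, 0, 1, 0, 0, 0], [0, 0, 0, 0.6, 0, 0, 0], [0, 0, 0, 0.2, 0, 0, 0], [0, 0, 0, 0, 0, 0, 0], [0, 0, 0, 0, 0, 0, 0], [0, 0, 0, 0, 0, 0, 0]])

```text
clock: 7.6
position: [661.2, -216.1, 50.2]
ee_rot: [0.992, -0.124, 0.001, 0.0]
contact_force: [-0.6, 0.5, -6.0]
gripper_width: 55.0
```

```bash
sed -i 's/st\["gripper_width"\].round(1)/round(float(st["gripper_width"]),1)/' nd.py; python3 nd.py 660.3 -216.2 43.5 75.7
```

```text
7.6 55.0 [-0.6  0.5 -6. ]
tool shift cm [-0.08  0.03  0.67] pos [ 661.2 -216.1   50.2] tilt x,y deg [ 0.09 -0.02]
jaw angle 75.71 turn z deg (tool) 0.01
```

Emit:
servo_tool(rows=[[0, -0.1, 0, 0.2, 0, 0, 0], [0, 0, 0, 0.2, 0, 0, 0], [0, 0, 0, 0.1, 0, 0, 0], [0, 0, 0, 0, 0, 0, 0], [0, 0, 0, 0, 0, 0, 0]])

```text
clock: 8.1
position: [659.7, -215.8, 44.3]
ee_rot: [0.992, -0.124, 0.0, 0.0]
contact_force: [-0.2, 0.0, -5.2]
gripper_width: 54.8
```

```bash
python3 nd.py 660.3 -216.2 43.5 75.7
```

```text
8.1 54.8 [-0.2  0.  -5.2]
tool shift cm [0.07 0.02 0.08] pos [ 659.7 -215.8   44.3] tilt x,y deg [ 0. -0.]
jaw angle 75.7 turn z deg (tool) 0.0
```

Emit:
servo_tool(rows=[[0, 0, 0, 0.1, 0, 0, 0], [0, 0, 0, 0, 0, 0, 0], [0, 0, 0, 0, 0, 0, 0]])

```text
clock: 8.4
position: [659.8, -215.9, 43.9]
ee_rot: [0.992, -0.124, 0.0, 0.0]
contact_force: [-1.7, 1.4, -1.3]
gripper_width: 55.2
```

Emit:
servo_tool(rows=[[0, 0, 0, 0.1, 0, 0, 0], [0, 0, 0, 0, 0, 0, 0], [0, 0, 0, 0, 0, 0, 0]])

```text
clock: 8.7
position: [659.8, -215.9, 43.8]
ee_rot: [0.992, -0.124, 0.0, 0.0]
contact_force: [-3.9, 2.8, 6.5]
gripper_width: 54.7
```

Emit:
servo_tool(rows=[[1, 0, 0, 0, 0, 0, 0], [1, 0, 0, 0, 0, 0, 0], [1, 0, 0, 0, 0, 0, 0], [1, 0, 0, 0, 0, 0, 0], [1, 0, 0, 0, 0, 0, 0], [1, 0, 0, -2, 0, 0, 0], [1, 0, 0, -4, 0, 0, 0], [1, 0, 0, -5, 0, 0, 0], [1, 0, 0, -5, 0, 0, 0], [1, 0, 0, -4, 0, 0, 0], [1, 0, 0, 0, 0, 0, 0], [1, 0, 0, 0, 0, 0, 0]])

```text
clock: 9.9
position: [659.9, -215.7, 243.6]
ee_rot: [0.992, -0.125, 0.001, -0.0]
contact_force: [0.5, -1.1, -1.9]
gripper_width: 85.3
```

```bash
python3 snap.py w4;python3 - <<'E'
from h import *
g,st=pickle.load(open("w4.pkl","rb"))
W=wells(g,60,(218,100,287,225),110)
cv2.imwrite("pics/w4c.png",cv2.resize(g["image"][60:260,150:350,::-1],(600,600),interpolation=cv2.INTER_CUBIC))
E
```

```text
9.95 [-0.08  0.5   0.2  -0.   -1.27  1.41]
tool shift cm [0. 0. 0.] pos [ 659.2 -215.5  241.6] tilt x,y deg [-0.05  0.05]
jaw angle 75.69 turn z deg (tool) None
17 wells; mean [ 667.1 -218.5] rect [ 665.1 -217.5] [33.1 94.9] 75.7
```

View pics/w4c.png

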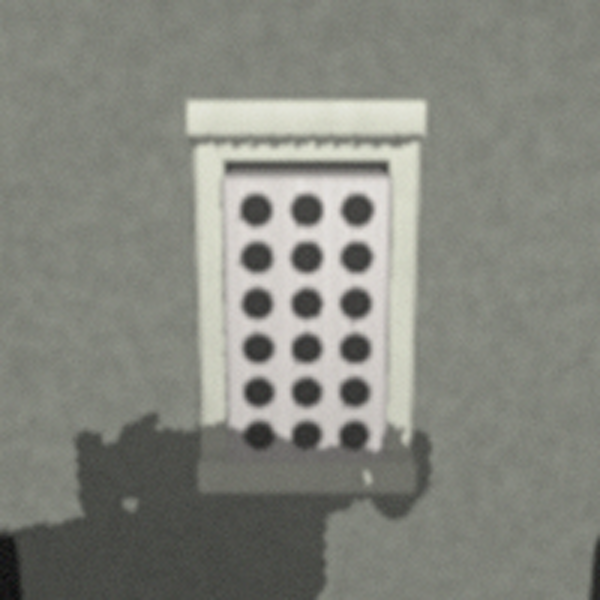

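The block sits flat between the cheeks and is centred sideways (crop: block 227–388 inside cradle 198–417). Next I'll recompute its centre and work out the move to the deep rack.

```bash
python3 - <<'E'
from h import *
g,st=pickle.load(open("w4.pkl","rb"))
W=wells(g,60,(226,120,276,210),95)
print(W.round(0).tolist())
need(st,(618,200),None,89)
E
```

```text
15 wells; mean [ 667.4 -218.2] rect [ 667.4 -218.1] [33.1 62.1] 75.7
[[701.0, -210.0], [697.0, -226.0], [693.0, -242.0], [686.0, -206.0], [682.0, -222.0], [678.0, -238.0], [672.0, -202.0], [668.0, -218.0], [663.0, -234.0], [657.0, -198.0], [652.0, -214.0], [648.0, -230.0], [641.0, -195.0], [637.0, -211.0], [633.0, -226.0]]
tool shift cm [-14.26 -39.25   0.04] pos [ 659.2 -215.5  241.6] tilt x,y deg [-0.05  0.05]
jaw angle 75.69 turn z deg (tool) -13.31
```

Emit:
servo_tool(rows=[[1, -1.2, -3, 0, 0, 0, 0], [1, -1.5, -4.2, 0, 0, 0, 0], [1, -1.5, -4.2, 0, 0, 0, 0], [1, -1.5, -4.2, 0, 0, 0, 0], [1, -1.5, -4.2, 0, 0, 0, 0], [1, -1.5, -4.2, 0, 0, 0, 0], [1, -1.5, -4.2, 0, 0, 0, 0], [1, -1.5, -4.2, 0, 0, 0, 0], [1, -1.5, -4.2, 0, 0, 0, 0], [1, -1.1, -2.6, 0, 0, 0, -6.6], [1, 0, 0, 0, 0, 0, -6.7], [1, 0, 0, 0, 0, 0, 0]])

```text
clock: 11.15
position: [616.9, 200.2, 239.7]
ee_rot: [1.0, -0.008, -0.002, 0.001]
contact_force: [-0.4, 0.8, -0.1]
gripper_width: 85.5
```

```bash
python3 snap.py w5
```

```text
11.2 [ 0.56  0.43  0.07 -0.   -1.22  0.99]
tool shift cm [0. 0. 0.] pos [617.2 199.5 240.1] tilt x,y deg [-0.2  -0.11]
jaw angle 88.9 turn z deg (tool) None
```

View pics/w5.png

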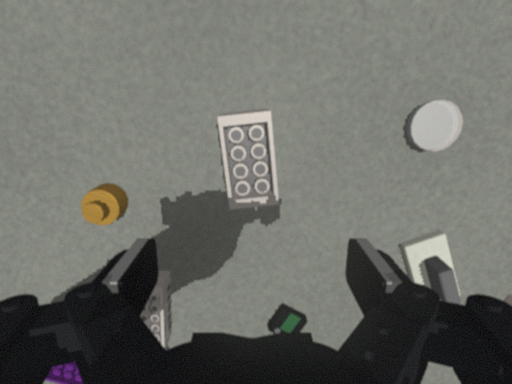

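The deep rack shows 2x4 caps at columns 218–279 and rows 110–208, turned about 3° anticlockwise. Its near end is in shadow.

```bash
python3 - <<'E'
from h import *
g,st=pickle.load(open("w5.pkl","rb"))
im=g["image"]; v=im.max(2)
m=v>180; m[:,:205]=0; m[:,290:]=0; m[:100]=0; m[215:]=0
k=cv2.morphologyEx(m.astype(np.uint8),cv2.MORPH_CLOSE,np.ones((15,15)))
c,W=rect(g,k,56,(248,155))
r=cv2.minAreaRect(W)
# cap rings: filled contours of dark ring interiors
s=cv2.resize(cv2.cvtColor(im[105:215,205:295],cv2.COLOR_RGB2GRAY),None,fx=4,fy=4,interpolation=cv2.INTER_CUBIC)
C=cv2.HoughCircles(s,cv2.HOUGH_GRADIENT,1,45,param1=100,param2=15,minRadius=22,maxRadius=42)
C=C[0]; uv=C[:,:2]/4+[205,105]-.375; P=ray(g,uv,52)[:,:2]; print(np.c_[uv,C[:,2],P].round(1)); 
print(v[195:215,230:275:11].T)
E
```

```text
z 56 centre 624.3 201.8 size [92.1, 51.5] long 5.29 px [218, 111, 60, 92, 4469]
[[260.2 168.2  31.5 614.6 190.4]
 [256.  132.2  31.7 651.3 194.3]
 [258.2 150.2  30.8 633.3 192.3]
 [238.  153.   32.  630.8 212.8]
 [261.5 186.   29.9 595.7 189.3]
 [235.8 134.2  30.2 649.7 214.5]
 [240.2 170.5  30.2 612.6 211. ]
 [242.  188.2  29.3 593.6 209.6]
 [249.2 160.8  24.6 622.6 201.5]]
[[194 188 161 119 108 107 108 108 107 110 107 101 104 101  90  83  79  79
   77  76]
 [158 125 116 131 171 192 189 155 122 107 109 107 107  89  84  80  79  78
   81  81]
 [116 119 146 178 186 165 132 110 104 106 108 100  94  82  78  78  79  77
   80  78]
 [124 148 178 194 198 200 196 187 155 116 101  90  80  83  81  79  79  80
   81  79]
 [138 116 110 110 113 105 107 109 106 101  89  84  81  79  74  79  76  80
   79  79]]
```

Emit:
servo_tool(rows=[[1, 0.55, -0.25, 0, 0, 0, -6.2], [1, 0, 0, 4, 0, 0, 0], [1, 0, 0, 4, 0, 0, 0], [1, 0, 0, 4, 0, 0, 0], [1, 0, 0, 3, 0, 0, 0], [1, 0, 0, 2, 0, 0, 0], [1, 0, 0, 0, 0, 0, 0], [1, 0, 0, 0, 0, 0, 0], [1, 0, 0, 0, 0, 0, 0]])

```text
clock: 12.1
position: [624.5, 201.8, 73.9]
ee_rot: [0.999, 0.045, 0.001, -0.0]
contact_force: [-0.6, 0.2, 0.9]
gripper_width: 85.5
```

```bash
python3 nd.py 622.7 201.8 30 95.1
```

```text
12.1 85.5 [-0.6  0.2  0.9]
tool shift cm [-0.19 -0.01  4.39] pos [624.5 201.8  73.9] tilt x,y deg [0.15 0.06]
jaw angle 95.14 turn z deg (tool) 0.04
```

Emit:
servo_tool(rows=[[1, -0.2, 0, 2, 0, 0, 0], [1, 0, 0, 1.6, 0, 0, 0], [1, 0, 0, 0.8, 0, 0, 0], [1, 0, 0, 0, 0, 0, 0], [1, 0, 0, 0, 0, 0, 0], [0, 0, 0, 0, 0, 0, 0], [0, 0, 0, 0, 0, 0, 0], [0, 0, 0, 0, 0, 0, 0], [0, 0, 0, 0, 0, 0, 0], [0, 0, 0, 0, 0, 0, 0], [0, 0, 0, 0, 0, 0, 0], [0, 0, 0, 0, 0, 0, 0]])

```text
clock: 13.3
position: [622.1, 202.0, 29.3]
ee_rot: [0.999, 0.046, 0.001, -0.0]
contact_force: [-0.6, 1.1, 6.4]
gripper_width: 51.4
```

```bash
python3 nd.py 622.7 201.8 170 95.1
```

```text
13.3 51.4 [-0.6  1.1  6.4]
tool shift cm [  0.08   0.02 -14.07] pos [622.1 202.   29.3] tilt x,y deg [0.1  0.04]
jaw angle 95.22 turn z deg (tool) 0.12
```

Emit:
servo_tool(rows=[[0, 0, 0, -0.5, 0, 0, 0], [0, 0, 0, -1.5, 0, 0, 0], [0, 0, 0, -3, 0, 0, 0], [0, 0, 0, -4, 0, 0, 0], [0, 0, 0, -3, 0, 0, 0], [0, 0, 0, -1, 0, 0, 0], [0, 0, 0, 0, 0, 0, 5], [0, 0, 0, 0, 0, 0, 5], [0, 0, 0, 0, 0, 0, 5], [0, 0, 0, 0, 0, 0, 4.5], [0, 0, 0, 0, 0, 0, 0], [0, 0, 0, 0, 0, 0, 0]])

```text
clock: 14.5
position: [620.9, 201.3, 157.3]
ee_rot: [0.992, -0.124, -0.001, 0.001]
contact_force: [-0.1, 1.4, -1.7]
gripper_width: 51.4
```

```bash
python3 nd.py 659.4 -216.1 155 75.7
```

```text
14.5 51.4 [-0.1  1.4 -1.7]
tool shift cm [13.99 39.51  0.25] pos [620.9 201.3 157.3] tilt x,y deg [-0.11 -0.05]
jaw angle 75.78 turn z deg (tool) 0.08
```

Emit:
servo_tool(rows=[[0, 0.9, 2.5, 0, 0, 0, 0], [0, 1.3, 3.7, 0, 0, 0, 0], [0, 1.3, 3.7, 0, 0, 0, 0], [0, 1.3, 3.7, 0, 0, 0, 0], [0, 1.3, 3.7, 0, 0, 0, 0], [0, 1.3, 3.7, 0, 0, 0, 0], [0, 1.3, 3.7, 0, 0, 0, 0], [0, 1.3, 3.7, 0, 0, 0, 0], [0, 1.3, 3.7, 0, 0, 0, 0], [0, 1.3, 3.7, 0, 0, 0, 0], [0, 0.9, 2.5, 0, 0, 0, 0], [0, 0.5, 1.2, 0, 0, 0, 0]])

```text
clock: 15.7
position: [659.0, -218.3, 157.5]
ee_rot: [0.992, -0.125, -0.001, 0.0]
contact_force: [-0.4, 0.4, -1.1]
gripper_width: 51.5
```

Emit:
servo_tool(rows=[[0, 0, 0, 1, 0, 0, 0], [0, 0, 0, 1, 0, 0, 0], [0, 0, 0, 1, 0, 0, 0], [0, 0, 0, 0, 0, 0, 0], [0, 0, 0, 0, 0, 0, 0], [0, 0, 0, 0, 0, 0, 0]])

```text
clock: 16.3
position: [660.1, -215.2, 128.9]
ee_rot: [0.992, -0.124, 0.001, 0.0]
contact_force: [-0.5, 0.2, -1.4]
gripper_width: 51.3
```

```bash
python3 nd.py 659.4 -216.1 90 75.7
```

```text
16.3 51.3 [-0.5  0.2 -1.4]
tool shift cm [-0.05  0.11  3.89] pos [ 660.1 -215.2  128.9] tilt x,y deg [ 0.06 -0.02]
jaw angle 75.77 turn z deg (tool) 0.07
```

Emit:
servo_tool(rows=[[0, -0.05, 0.1, 1.2, 0, 0, 0], [0, 0, 0, 1, 0, 0, 0], [0, 0, 0, 0.6, 0, 0, 0], [0, 0, 0, 0.4, 0, 0, 0], [0, 0, 0, 0.2, 0, 0, 0], [0, 0, 0, 0, 0, 0, 0], [0, 0, 0, 0, 0, 0, 0], [0, 0, 0, 0, 0, 0, 0]])

```text
clock: 17.1
position: [659.1, -216.7, 94.8]
ee_rot: [0.992, -0.124, 0.0, 0.0]
contact_force: [0.4, -0.3, -1.5]
gripper_width: 51.2
```

```bash
python3 nd.py 659.4 -216.1 90 75.7
```

```text
17.1 51.2 [ 0.4 -0.3 -1.5]
tool shift cm [ 0.01 -0.06  0.48] pos [ 659.1 -216.7   94.8] tilt x,y deg [ 0.05 -0.01]
jaw angle 75.7 turn z deg (tool) 0.0
```

Emit:
servo_tool(rows=[[0, 0, -0.05, 0.2, 0, 0, 0], [0, 0, 0, 0.2, 0, 0, 0], [0, 0, 0, 0, 0, 0, 0], [0, 0, 0, 0.1, 0, 0, 0], [0, 0, 0, 0, 0, 0, 0], [0, 0, 0, 0, 0, 0, 0]])

```text
clock: 17.7
position: [659.1, -216.1, 89.4]
ee_rot: [0.992, -0.124, 0.0, 0.0]
contact_force: [-0.5, -0.0, -1.3]
gripper_width: 51.2
```

Emit:
servo_tool(rows=[[0, 0, 0, 0.1, 0, 0, 0], [0, 0, 0, 0, 0, 0, 0], [0, 0, 0, 0, 0, 0, 0]])

```text
clock: 18.0
position: [659.1, -216.2, 89.4]
ee_rot: [0.992, -0.124, 0.0, 0.0]
contact_force: [-2.6, 1.3, 5.0]
gripper_width: 51.3
```

Emit:
servo_tool(rows=[[0, 0, 0, 0.1, 0, 0, 0], [0, 0, 0, 0, 0, 0, 0], [0, 0, 0, 0, 0, 0, 0]])

```text
clock: 18.3
position: [659.2, -216.2, 89.3]
ee_rot: [0.992, -0.124, 0.001, 0.0]
contact_force: [-3.9, 2.1, 8.5]
gripper_width: 51.4
```

Emit:
servo_tool(rows=[[1, 0, 0, 0, 0, 0, 0], [1, 0, 0, 0, 0, 0, 0], [1, 0, 0, 0, 0, 0, 0], [1, 0, 0, 0, 0, 0, 0], [1, 0, 0, 0, 0, 0, 0], [1, 0, 0, -2, 0, 0, 0], [1, 0, 0, -4, 0, 0, 0], [1, 0, 0, -5, 0, 0, 0], [1, 0, 0, -5, 0, 0, 0], [1, 0, 0, -5, 0, 0, 0], [1, 0, 0, 0, 0, 0, 0], [1, 0, 0, 0, 0, 0, 0]])

```text
clock: 19.5
position: [659.4, -216.0, 299.3]
ee_rot: [0.992, -0.124, 0.002, -0.0]
contact_force: [0.6, -0.1, -1.0]
gripper_width: 85.5
```

```bash
python3 snap.py w6;python3 nd.py 419 333 300 83; python3 - <<'E'
from h import *
g,st=pickle.load(open("w6.pkl","rb"))
print(proj(g,[[660,-216.3,112]]))
cv2.imwrite("pics/w6c.png",cv2.resize(g["image"][60:260,150:350,::-1],(600,600),interpolation=cv2.INTER_CUBIC))
E
```

```text
19.55 [-0.08  0.48  0.29 -0.   -1.38  1.41]
tool shift cm [0. 0. 0.] pos [ 658.7 -215.8  297. ] tilt x,y deg [-0.01  0.05]
jaw angle 75.69 turn z deg (tool) None
19.55 85.4 [-0.2  0.1 -0.7]
tool shift cm [-36.79 -47.26  -0.26] pos [ 658.7 -215.8  297. ] tilt x,y deg [-0.01  0.05]
jaw angle 75.69 turn z deg (tool) -7.31
[[251.42169274 167.2383983 ]]
```

View pics/w6c.png

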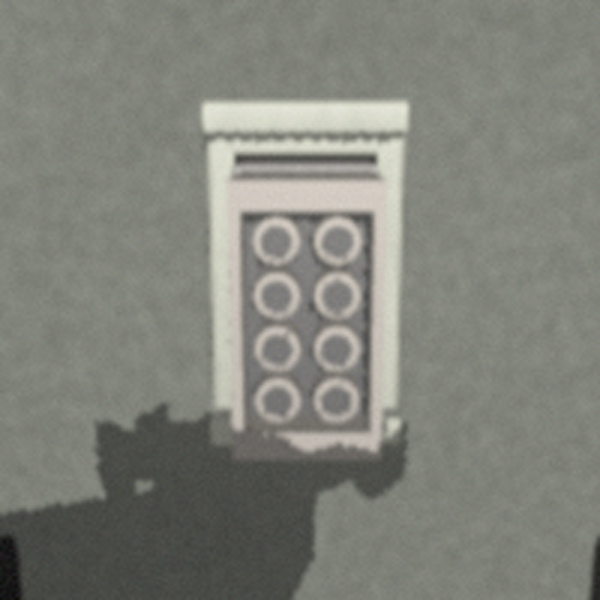

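The deep rack sits centred on the block: its caps average to pixel (252.3,167) against an expected (251.4,167.2), and it is square. Moving on to the low rack.

Emit:
servo_tool(rows=[[1, -2, -2.6, 0, 0, 0, 0], [1, -2.9, -3.7, 0, 0, 0, 0], [1, -2.9, -3.7, 0, 0, 0, 0], [1, -2.9, -3.7, 0, 0, 0, 0], [1, -2.9, -3.7, 0, 0, 0, 0], [1, -2.9, -3.7, 0, 0, 0, 0], [1, -2.9, -3.7, 0, 0, 0, 0], [1, -2.9, -3.7, 0, 0, 0, 0], [1, -2.9, -3.7, 0, 0, 0, 0], [1, -2.9, -3.7, 0, 0, 0, 0], [1, -2.9, -3.7, 0, 0, 0, 0], [1, -2.9, -3.7, 0, 0, 0, 0]])

```text
clock: 20.75
position: [435.7, 288.2, 295.5]
ee_rot: [0.992, -0.124, -0.001, 0.001]
contact_force: [0.9, 0.9, -0.1]
gripper_width: 85.1
```

Emit:
servo_tool(rows=[[1, -2, -2.6, 2, 0, 0, 0], [1, -0.9, -1.4, 2, 0, 0, -7.3], [1, 0, 0, 2, 0, 0, 0], [1, 0, 0, 0, 0, 0, 0], [1, 0, 0, 0, 0, 0, 0], [1, 0, 0, 0, 0, 0, 0]])

```text
clock: 21.35
position: [419.8, 333.0, 238.0]
ee_rot: [0.998, -0.061, 0.0, -0.0]
contact_force: [0.8, -1.0, -0.2]
gripper_width: 85.1
```

```bash
python3 snap.py w7
```

```text
21.4 [ 0.97  0.24 -0.22  0.   -1.12  0.47]
tool shift cm [0. 0. 0.] pos [419.8 333.1 238.3] tilt x,y deg [0.07 0.07]
jaw angle 82.96 turn z deg (tool) None
```

View pics/w7.png

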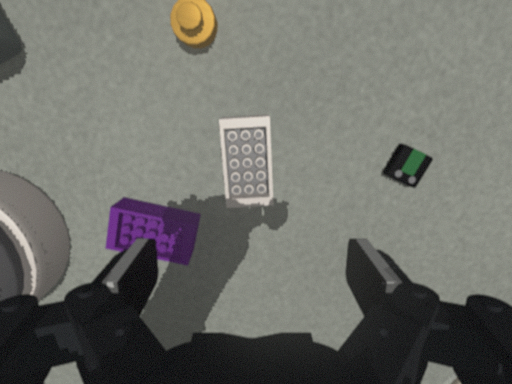

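The white 3x5 rack is at columns 219–272 and rows 117–206. The purple look-alike (right corner near (200,213)) is about 50 mm along from the finger line, so it is clear.

```bash
cat > caps.py <<'E'
import sys
from h import *
n,u0,v0,u1,v1,z=sys.argv[1],*map(int,sys.argv[2:7])
g,st=pickle.load(open(n+".pkl","rb")); im=g["image"]
s=cv2.resize(cv2.cvtColor(im[v0:v1,u0:u1],cv2.COLOR_RGB2GRAY),None,fx=4,fy=4,interpolation=cv2.INTER_CUBIC)
C=cv2.HoughCircles(s,cv2.HOUGH_GRADIENT,1,36,param1=100,param2=13,minRadius=14,maxRadius=30)[0]
uv=C[:,:2]/4+[u0,v0]-.375; P=ray(g,uv,z)[:,:2]
o=np.lexsort((P[:,1].round(),-P[:,0].round(0))); print(np.c_[uv,C[:,2],P][o].round(1)); print("mean",P.mean(0).round(1),cv2.minAreaRect(P.astype(np.float32)))
v=im.max(2);m=(v>180); q=np.zeros_like(m); q[v0-8:v1+8,u0-10:u1+10]=1
rect(g,cv2.morphologyEx((m&q).astype(np.uint8),cv2.MORPH_CLOSE,np.ones((13,13))),z+4,((u0+u1)/2,(v0+v1)/2))
E
python3 caps.py w7 222 125 272 199 34
```

```text
[[244.8 134.5  20.5 451.7 336. ]
 [231.8 135.5  20.5 452.4 349.6]
 [258.2 133.8  20.4 450.8 321.8]
 [246.2 148.8  20.2 436.7 336.3]
 [233.  149.8  19.6 437.3 350.4]
 [258.5 148.5  22.6 435.3 323.4]
 [247.  162.2  19.6 422.1 337.3]
 [234.  163.5  20.4 422.5 351.4]
 [261.  162.2  24.6 420.3 322.5]
 [235.  176.2  18.8 408.4 352.2]
 [248.  175.8  19.3 407.2 338.1]
 [260.8 175.   19.6 406.4 324.3]
 [236.2 189.2  18.5 393.7 352.9]
 [248.8 188.5  18.2 392.9 339.1]
 [262.2 189.   24.8 390.5 324.5]]
mean [421.9 337.3] ((421.501953125, 336.9130554199219), (29.009960174560547, 60.46390151977539), 86.60440063476562)
z 38 centre 422.4 337.5 size [94.5, 52.0] long 176.23 px [219, 117, 54, 88, 4133]
```

Emit:
servo_tool(rows=[[1, 0.15, -0.45, 0, 0, 0, -3.7], [1, 0, 0, 4, 0, 0, 0], [1, 0, 0, 4, 0, 0, 0], [1, 0, 0, 4, 0, 0, 0], [1, 0, 0, 4, 0, 0, 0], [1, 0, 0, 2, 0, 0, 0], [1, 0, 0, 0, 0, 0, 0], [1, 0, 0, 0, 0, 0, 0], [1, 0, 0, 0, 0, 0, 0]])

```text
clock: 22.3
position: [422.4, 338.5, 59.4]
ee_rot: [1.0, -0.029, 0.001, -0.002]
contact_force: [0.1, -0.6, 0.8]
gripper_width: 85.3
```

```bash
python3 nd.py 421.9 337.3 20 86.7
```

```text
22.3 85.3 [ 0.1 -0.6  0.8]
tool shift cm [-0.05  0.14  3.94] pos [422.4 338.5  59.4] tilt x,y deg [0.16 0.19]
jaw angle 86.7 turn z deg (tool) 0.0
```

Emit:
servo_tool(rows=[[1, 0, 0.1, 2, 0, 0, 0], [1, 0, 0, 1.3, 0, 0, 0], [1, 0, 0, 0.6, 0, 0, 0], [1, 0, 0, 0, 0, 0, 0], [1, 0, 0, 0, 0, 0, 0], [0, 0, 0, 0, 0, 0, 0], [0, 0, 0, 0, 0, 0, 0], [0, 0, 0, 0, 0, 0, 0], [0, 0, 0, 0, 0, 0, 0], [0, 0, 0, 0, 0, 0, 0], [0, 0, 0, 0, 0, 0, 0], [0, 0, 0, 0, 0, 0, 0]])

```text
clock: 23.5
position: [421.6, 337.1, 19.2]
ee_rot: [1.0, -0.029, 0.001, -0.001]
contact_force: [-0.7, -0.4, 5.5]
gripper_width: 51.2
```

Emit:
servo_tool(rows=[[0, 0, 0, -0.5, 0, 0, 0], [0, 0, 0, -1.5, 0, 0, 0], [0, 0, 0, -3, 0, 0, 0], [0, 0, 0, -4, 0, 0, 0], [0, 0, 0, -5, 0, 0, 0], [0, 0, 0, -4, 0, 0, 0], [0, 0, 0, -2, 0, 0, 0], [0, 0, 0, 0, 0, 0, 5.5], [0, 0, 0, 0, 0, 0, 5.5], [0, 0, 0, 0, 0, 0, 0], [0, 0, 0, 0, 0, 0, 0], [0, 0, 0, 0, 0, 0, 0]])

```text
clock: 24.7
position: [421.0, 336.2, 217.8]
ee_rot: [0.992, -0.124, -0.0, 0.0]
contact_force: [-1.0, -0.8, -1.6]
gripper_width: 51.0
```

```bash
python3 nd.py 660 -216.3 220 75.7
```

```text
24.7 51.0 [-1.  -0.8 -1.6]
tool shift cm [36.75 47.68 -0.19] pos [421.  336.2 217.8] tilt x,y deg [-0.04 -0.05]
jaw angle 75.77 turn z deg (tool) 0.07
```

Emit:
servo_tool(rows=[[0, 1.5, 2, 0, 0, 0, 0], [0, 2.8, 3.6, 0, 0, 0, 0], [0, 2.8, 3.6, 0, 0, 0, 0], [0, 2.8, 3.6, 0, 0, 0, 0], [0, 2.8, 3.6, 0, 0, 0, 0], [0, 2.8, 3.6, 0, 0, 0, 0], [0, 2.8, 3.6, 0, 0, 0, 0], [0, 2.8, 3.6, 0, 0, 0, 0], [0, 2.8, 3.6, 0, 0, 0, 0], [0, 2.8, 3.6, 0, 0, 0, 0], [0, 2.8, 3.6, 0, 0, 0, 0], [0, 2.8, 3.6, 0, 0, 0, 0]])

```text
clock: 25.9
position: [631.8, -148.3, 217.8]
ee_rot: [0.992, -0.124, -0.0, 0.0]
contact_force: [1.8, 1.4, -1.4]
gripper_width: 51.1
```

Emit:
servo_tool(rows=[[0, 2.8, 3.6, 0, 0, 0, 0], [0, 1.6, 2.4, 0, 0, 0, 0], [0, 0, 0, 1, 0, 0, 0], [0, 0, 0, 2, 0, 0, 0], [0, 0, 0, 1, 0, 0, 0], [0, 0, 0, 0, 0, 0, 0], [0, 0, 0, 0, 0, 0, 0], [0, 0, 0, 0, 0, 0, 0]])

```text
clock: 26.7
position: [659.9, -215.1, 179.6]
ee_rot: [0.992, -0.124, 0.001, 0.0]
contact_force: [0.5, 0.1, -0.9]
gripper_width: 50.9
```

```bash
python3 nd.py 660 -216.3 135.5 75.7
```

```text
26.7 50.9 [ 0.5  0.1 -0.9]
tool shift cm [0.03 0.11 4.41] pos [ 659.9 -215.1  179.6] tilt x,y deg [ 0.11 -0.03]
jaw angle 75.77 turn z deg (tool) 0.07
```

Emit:
servo_tool(rows=[[0, 0, 0.1, 1.2, 0, 0, 0], [0, 0, 0, 1.2, 0, 0, 0], [0, 0, 0, 0.8, 0, 0, 0], [0, 0, 0, 0.4, 0, 0, 0], [0, 0, 0, 0.2, 0, 0, 0], [0, 0, 0, 0, 0, 0, 0], [0, 0, 0, 0, 0, 0, 0], [0, 0, 0, 0, 0, 0, 0]])

```text
clock: 27.5
position: [659.3, -216.6, 140.9]
ee_rot: [0.992, -0.124, 0.001, 0.0]
contact_force: [0.1, 0.1, -1.9]
gripper_width: 51.2
```

```bash
python3 nd.py 660 -216.3 135.5 75.7
```

```text
27.5 51.2 [ 0.1  0.1 -1.9]
tool shift cm [ 0.06 -0.04  0.54] pos [ 659.3 -216.6  140.9] tilt x,y deg [ 0.06 -0.01]
jaw angle 75.7 turn z deg (tool) 0.0
```

Emit:
servo_tool(rows=[[0, 0.05, 0, 0.2, 0, 0, 0], [0, 0, 0, 0.2, 0, 0, 0], [0, 0, 0, 0, 0, 0, 0], [0, 0, 0, 0.1, 0, 0, 0], [0, 0, 0, 0, 0, 0, 0], [0, 0, 0, 0, 0, 0, 0]])

```text
clock: 28.1
position: [659.5, -216.6, 135.3]
ee_rot: [0.992, -0.124, 0.0, 0.0]
contact_force: [0.4, 0.0, -0.6]
gripper_width: 51.1
```

Emit:
servo_tool(rows=[[0, 0, 0, 0.1, 0, 0, 0], [0, 0, 0, 0, 0, 0, 0], [0, 0, 0, 0, 0, 0, 0]])

```text
clock: 28.4
position: [659.6, -216.6, 135.3]
ee_rot: [0.992, -0.124, 0.0, 0.0]
contact_force: [-2.3, 1.4, 4.0]
gripper_width: 51.1
```

Contact. I'm releasing, rising and taking a look.

Emit:
servo_tool(rows=[[1, 0, 0, 0, 0, 0, 0], [1, 0, 0, 0, 0, 0, 0], [1, 0, 0, 0, 0, 0, 0], [1, 0, 0, 0, 0, 0, 0], [1, 0, 0, 0, 0, 0, 0], [1, 0, 0, -2, 0, 0, 0], [1, 0, 0, -4, 0, 0, 0], [1, 0, 0, -5, 0, 0, 0], [1, 0, 0, -5, 0, 0, 0], [1, 0, 0, -4, 0, 0, 0], [1, 0, 0, 0, 0, 0, 0], [1, 0, 0, 0, 0, 0, 0]])

```text
clock: 29.6
position: [659.6, -216.4, 335.5]
ee_rot: [0.992, -0.125, 0.001, -0.0]
contact_force: [0.3, -0.1, -0.4]
gripper_width: 85.2
```

```bash
python3 snap.py w8;python3 nd.py 466 -31 300 118; python3 - <<'E'
from h import *
g,st=pickle.load(open("w8.pkl","rb"))
print(proj(g,[[660,-216.3,150],[660,-216.3,20]]))
cv2.imwrite("pics/w8c.png",cv2.resize(g["image"][60:260,150:350,::-1],(600,600),interpolation=cv2.INTER_CUBIC))
E
```

```text
29.65 [-0.08  0.47  0.37 -0.   -1.47  1.41]
tool shift cm [0. 0. 0.] pos [ 659.1 -216.3  333.5] tilt x,y deg [-0.06  0.05]
jaw angle 75.7 turn z deg (tool) None
29.65 85.3 [ 0.7  0.2 -1. ]
tool shift cm [-23.29 -13.18   3.39] pos [ 659.1 -216.3  333.5] tilt x,y deg [-0.06  0.05]
jaw angle 75.7 turn z deg (tool) -42.3
[[251.0959218  167.66898917]
 [251.41227611 148.03374282]]
```

View pics/w8c.png

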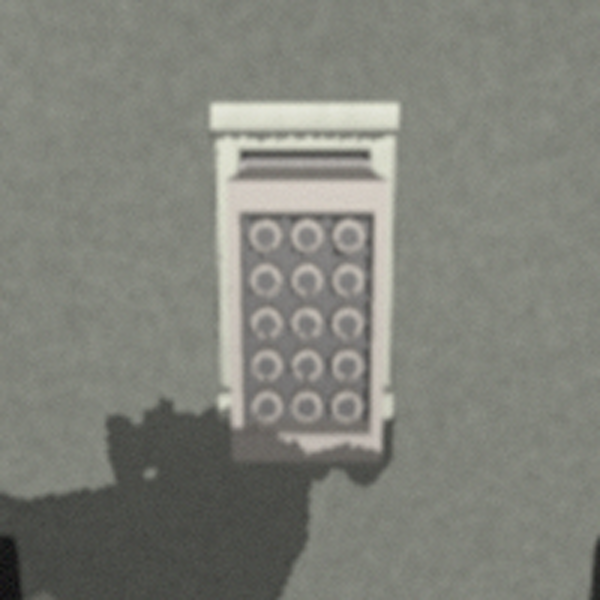

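The low rack is centred on the deep rack (caps at (252.3,167.3), expected (251.1,167.7)). Going to the cover.

Emit:
servo_tool(rows=[[1, -2.5, -1.4, 0, 0, 0, 0], [1, -3.5, -2, 0, 0, 0, 0], [1, -3.5, -2, 0, 0, 0, 0], [1, -3.5, -2, 0, 0, 0, 0], [1, -3.5, -2, 0, 0, 0, 0], [1, -3.5, -2, 0, 0, 0, 0], [1, -3.3, -1.8, 2, 0, 0, -8], [1, 0, 0, 3, 0, 0, -8], [1, 0, 0, 3, 0, 0, -8], [1, 0, 0, 1, 0, 0, -8], [1, 0, 0, 0, 0, 0, -8], [1, 0, 0, 0, 0, 0, -2.3]])

```text
clock: 30.85
position: [464.9, -31.4, 241.9]
ee_rot: [0.97, 0.244, -0.003, -0.0]
contact_force: [-0.6, 0.4, 1.2]
gripper_width: 85.5
```

Emit:
servo_tool(rows=[[1, 0, 0, 0, 0, 0, 0], [1, 0, 0, 0, 0, 0, 0]])

```text
clock: 31.05
position: [465.6, -31.3, 243.2]
ee_rot: [0.97, 0.241, -0.001, -0.0]
contact_force: [0.3, -0.2, -0.3]
gripper_width: 85.6
```

```bash
python3 snap.py w9
```

```text
31.1 [ 0.28  0.11 -0.36 -0.   -1.1   1.78]
tool shift cm [0. 0. 0.] pos [465.8 -31.2 243.5] tilt x,y deg [-0.1  -0.02]
jaw angle 117.94 turn z deg (tool) None
```

View pics/w9.png

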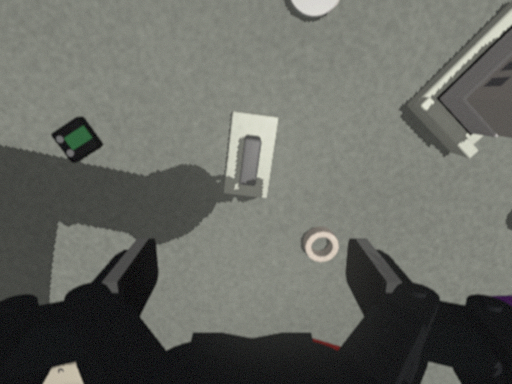

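The cover is at columns 224–278 and rows 112–198, turned about 8° clockwise, with its near end in shadow. The tape is clear of the jaw line.

```bash
python3 - <<'E'
from h import *
g,st=pickle.load(open("w9.pkl","rb"))
im=g["image"].astype(int); v=im.max(2)
print(v[176:204:2,220:284:4])
q=np.zeros(v.shape,bool); q[105:205,215:285]=1
m=q&((v>180)|((np.arange(384)[:,None]>182)&(v>98)&(v<130)&(np.arange(512)<264)))
k=cv2.morphologyEx(m.astype(np.uint8),cv2.MORPH_CLOSE,np.ones((25,25)))
c,W=rect(g,k,14,(250,155))
# lit slab
k=cv2.morphologyEx((q&(v>180)).astype(np.uint8),cv2.MORPH_CLOSE,np.ones((25,25)));rect(g,k,14,(250,150))
h=q&(v<125)&(np.arange(384)[:,None]<186); rect(g,h,50,(250,160)); print(im[140:180:8,250])
cv2.imwrite("pics/w9c.png",cv2.resize(g["image"][100:210,195:305,::-1].copy(),(600,600),interpolation=cv2.INTER_CUBIC))
E
```

```text
[[ 84  81 149 199 113  99 120 126 131 139 215 213 209 140 139 139]
 [ 84  88 115 139 117  98 123 123 112 110 158 211 205 134 140 136]
 [107  87 115 116 115 101 127  99  85 103 115 205 192 141 139 139]
 [ 86  91 116 114 122  97 108  77  78 104 114 208 186 139 140 140]
 [ 80  92 116 113 184 103  89  76  74 114 113 206 187 141 140 138]
 [ 83  99 117 111 202 113 115 111 104 116 114 202 167 141 137 143]
 [ 83 103 113 116 187 115 116 119 118 116 115 207 155 131 138 133]
 [ 82 105 114 115 124 113 115 119 119 118 117 208 153 139 139 138]
 [ 82 100 111 113 116 120 114 118 119 117 117 212 149 139 138 139]
 [ 81  81  87  95 102 106 116 117 115 115 113 209 142 137 132 139]
 [ 84  80  79  87  87  85  87  93 100 107 116 207 136 137 135 137]
 [ 83  80  80  96 117  83  80  82  89 126 128 153 136 140 136 134]
 [ 79  81  88 116 133  93  89 108 127 136 130 135 137 142 139 138]
 [110 112 132 133 137 136 125 132 132 135 133 137 137 141 138 136]]
z 14 centre 461.4 -30.7 size [107.6, 51.1] long 20.53 px [224, 112, 54, 92, 3884]
z 14 centre 468.4 -28.7 size [93.0, 50.2] long 20.7 px [227, 112, 51, 85, 3182]
z 50 centre 463.0 -16.9 size [51.6, 48.7] long 27.97 px [215, 136, 47, 50, 759]
[[116 120 116]
 [132 128 128]
 [132 133 131]
 [128 130 127]
 [129 128 126]]
```

View pics/w9c.png

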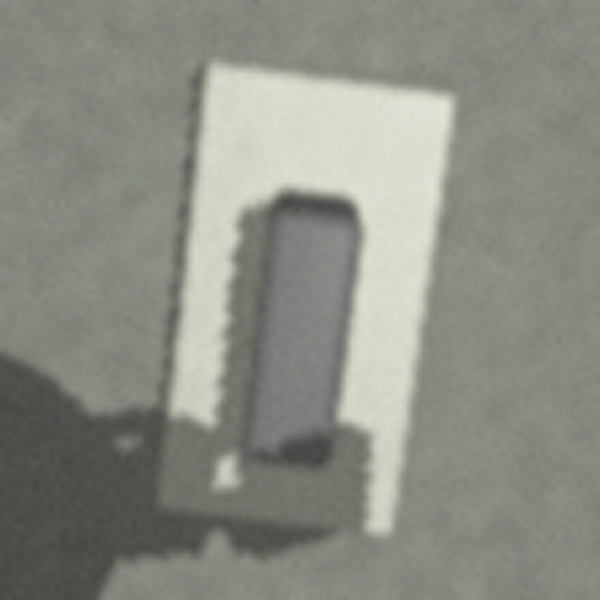

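The crop gives clean corners for the slab and for the handle top.

```bash
python3 - <<'E'
from h import *
g,st=pickle.load(open("w9.pkl","rb"))
for c,z in (([(208,63),(455,95),(393,535),(162,505)],14),([(278,195),(358,203),(331,465),(248,458)],50)):
    P=ray(g,np.array(c)*110/600+[195,100]-.4,z)[:,:2]
    print(P.mean(0).round(1),cv2.minAreaRect(P.astype(np.float32)),[(np.linalg.norm(P[i]-P[i-1]).round(1),np.degrees(np.arctan2(*(P[i]-P[i-1])[::-1])).round(1)) for i in range(4)])
need(st,(466.8,-28.8),31,110.7)
E
```

```text
[467.9 -28.9] ((467.79547119140625, -28.985427856445312), (94.74297332763672, 50.667572021484375), 20.934120178222656) [(np.float64(94.1), np.float64(20.9)), (np.float64(50.5), np.float64(-69.2)), (np.float64(94.6), np.float64(-158.9)), (np.float64(50.7), np.float64(110.2))]
[469.4 -28.2] ((469.2946472167969, -27.92383575439453), (51.019832611083984, 16.1502685546875), 22.46958351135254) [(np.float64(51.0), np.float64(21.1)), (np.float64(14.9), np.float64(-67.7)), (np.float64(50.8), np.float64(-157.5)), (np.float64(16.2), np.float64(113.0))]
tool shift cm [ 0.24 -0.16 21.25] pos [465.8 -31.2 243.5] tilt x,y deg [-0.1  -0.02]
jaw angle 117.94 turn z deg (tool) 7.24
```

Emit:
servo_tool(rows=[[1, 0.3, -0.1, 0, 0, 0, 7.1], [1, 0, 0, 4, 0, 0, 0], [1, 0, 0, 4, 0, 0, 0], [1, 0, 0, 4, 0, 0, 0], [1, 0, 0, 3, 0, 0, 0], [1, 0, 0, 1.5, 0, 0, 0], [1, 0, 0, 0, 0, 0, 0], [1, 0, 0, 0, 0, 0, 0], [1, 0, 0, 0, 0, 0, 0]])

```text
clock: 32.0
position: [469.4, -28.6, 80.5]
ee_rot: [0.983, 0.181, 0.001, -0.0]
contact_force: [-0.5, -0.2, -1.0]
gripper_width: 85.5
```

```bash
python3 nd.py 467.9 -28.9 31 110.8
```

```text
32.0 85.5 [-0.5 -0.2 -1. ]
tool shift cm [-0.16 -0.03  4.95] pos [469.4 -28.6  80.5] tilt x,y deg [0.14 0.03]
jaw angle 110.91 turn z deg (tool) 0.11
```

Emit:
servo_tool(rows=[[1, -0.1, 0, 2, 0, 0, 0], [1, 0, 0, 1.8, 0, 0, 0], [1, 0, 0, 0.7, 0, 0, 0], [1, 0, 0, 0.2, 0, 0, 0], [1, 0, 0, 0, 0, 0, 0], [1, 0, 0, 0, 0, 0, 0]])

```text
clock: 32.6
position: [468.3, -29.0, 33.2]
ee_rot: [0.983, 0.181, 0.001, -0.0]
contact_force: [-0.4, 0.2, -0.7]
gripper_width: 85.1
```

Emit:
servo_tool(rows=[[0, 0, 0, 0, 0, 0, 0], [0, 0, 0, 0, 0, 0, 0], [0, 0, 0, 0, 0, 0, 0], [0, 0, 0, 0, 0, 0, 0], [0, 0, 0, 0, 0, 0, 0], [0, 0, 0, 0, 0, 0, 0], [0, 0, 0, 0, 0, 0, 0], [0, 0, 0, 0, 0, 0, 0], [0, 0, 0, 0, 0, 0, 0], [0, 0, 0, 0, 0, 0, 0]])

```text
clock: 33.6
position: [467.8, -29.1, 32.5]
ee_rot: [0.983, 0.181, 0.0, 0.0]
contact_force: [-0.2, 0.2, 4.5]
gripper_width: 17.0
```

Emit:
servo_tool(rows=[[0, 0, 0, -0.5, 0, 0, 0], [0, 0, 0, -1.5, 0, 0, 0], [0, 0, 0, -3, 0, 0, 0], [0, 0, 0, -4, 0, 0, 0], [0, 0, 0, -5, 0, 0, 0], [0, 0, 0, -4, 0, 0, 0], [0, 0, 0, -3, 0, 0, 7], [0, 0, 0, -1, 0, 0, 7], [0, 0, 0, 0, 0, 0, 7], [0, 0, 0, 0, 0, 0, 7], [0, 0, 0, 0, 0, 0, 7], [0, 0, 0, 0, 0, 0, 0]])

```text
clock: 34.8
position: [466.8, -29.3, 251.8]
ee_rot: [0.992, -0.123, -0.001, 0.0]
contact_force: [-0.3, 0.0, -1.7]
gripper_width: 17.2
```

Emit:
servo_tool(rows=[[0, 0, 0, 0, 0, 0, 0], [0, 0, 0, 0, 0, 0, 0]])

```text
clock: 35.0
position: [467.3, -29.2, 252.1]
ee_rot: [0.993, -0.122, -0.0, 0.0]
contact_force: [-0.2, 0.0, -1.1]
gripper_width: 16.8
```

```bash
python3 nd.py 660 -216.3 250 75.7
```

```text
35.0 16.8 [-0.2  0.  -1.1]
tool shift cm [23.23 13.48  0.2 ] pos [467.3 -29.2 252.1] tilt x,y deg [-0.04 -0.  ]
jaw angle 75.99 turn z deg (tool) 0.29
```

Emit:
servo_tool(rows=[[0, 2, 1.2, 0, 0, 0, 0.3], [0, 3.2, 1.8, 0, 0, 0, 0], [0, 3.2, 1.8, 0, 0, 0, 0], [0, 3.2, 1.8, 0, 0, 0, 0], [0, 3.2, 1.8, 0, 0, 0, 0], [0, 3.2, 1.8, 0, 0, 0, 0], [0, 3, 1.8, 0, 0, 0, 0], [0, 2.2, 1.4, 0, 0, 0, 0], [0, 0, 0, 0, 0, 0, 0], [0, 0, 0, 0, 0, 0, 0], [0, 0, 0, 0, 0, 0, 0]])

```text
clock: 36.1
position: [658.5, -216.0, 252.2]
ee_rot: [0.992, -0.125, -0.0, -0.0]
contact_force: [-1.0, -0.3, -0.7]
gripper_width: 17.0
```

```bash
python3 nd.py 660 -216.3 186.5 75.7; python3 snap.py w10
```

```text
36.1 17.0 [-1.  -0.3 -0.7]
tool shift cm [ 0.16 -0.    6.57] pos [ 658.5 -216.   252.2] tilt x,y deg [-0.04  0.02]
jaw angle 75.66 turn z deg (tool) -0.04
36.15 [-0.08  0.5   0.21 -0.   -1.29  1.4 ]
tool shift cm [0. 0. 0.] pos [ 658.5 -215.8  252.6] tilt x,y deg [-0.    0.01]
jaw angle 75.67 turn z deg (tool) None
```

View pics/w10.png

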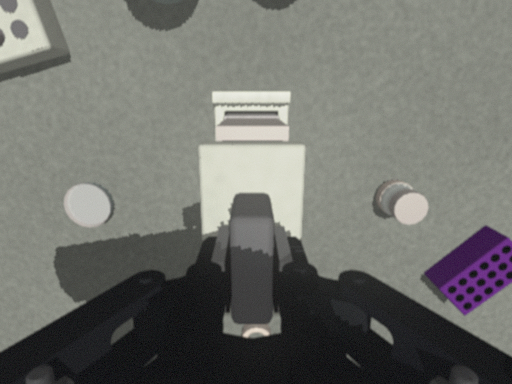

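The cover is held square, with slab columns 198–305 centred on the rack's 215–289. I'll check its offset along the long axis from the far edge (row 145).

```bash
python3 - <<'E'
from h import *
g,st=pickle.load(open("w10.pkl","rb"))
v=g["image"].max(2).astype(int); print(v[138:150,[215,250,290]].T)
r=R.from_quat(st["ee_rot"]).as_matrix()
print(((ray(g,[[199,144.5],[305,144.5],[252,144.5]],st["position"][2]-32.5+14)-st["position"])@r).round(1))
E
```

```text
[[179 183 172 153 141 148 171 193 207 216 218 220]
 [223 213 175 137 135 147 172 198 209 215 217 221]
 [141 144 143 138 139 152 173 198 211 219 219 222]]
[[ 47.9 -24.   18.5]
 [ 47.9  25.9  18.5]
 [ 47.9   0.9  18.5]]
```

Emit:
servo_tool(rows=[[0, 0.15, 0, 1, 0, 0, 0], [0, 0, 0, 1.5, 0, 0, 0], [0, 0, 0, 1.5, 0, 0, 0], [0, 0, 0, 1, 0, 0, 0], [0, 0, 0, 0.5, 0, 0, 0], [0, 0, 0, 0.2, 0, 0, 0], [0, 0, 0, 0, 0, 0, 0], [0, 0, 0, 0, 0, 0, 0], [0, 0, 0, 0, 0, 0, 0]])

```text
clock: 37.05
position: [660.8, -217.0, 196.1]
ee_rot: [0.992, -0.125, 0.001, 0.0]
contact_force: [0.4, 0.2, 0.3]
gripper_width: 17.6
```

```bash
python3 nd.py 660 -216.3 186.5 75.7
```

```text
37.05 17.6 [0.4 0.2 0.3]
tool shift cm [-0.09 -0.05  0.96] pos [ 660.8 -217.   196.1] tilt x,y deg [ 0.08 -0.01]
jaw angle 75.6 turn z deg (tool) -0.1
```

Emit:
servo_tool(rows=[[0, -0.05, -0.05, 0.3, 0, 0, 0], [0, 0, 0, 0.2, 0, 0, 0], [0, 0, 0, 0.1, 0, 0, 0], [0, 0, 0, 0, 0, 0, 0], [0, 0, 0, 0.1, 0, 0, 0], [0, 0, 0, 0, 0, 0, 0], [0, 0, 0, 0, 0, 0, 0]])

```text
clock: 37.75
position: [660.1, -216.4, 188.3]
ee_rot: [0.992, -0.125, 0.0, 0.0]
contact_force: [-0.7, 0.2, -0.9]
gripper_width: 17.1
```

Emit:
servo_tool(rows=[[0, 0, 0, 0.1, 0, 0, 0], [0, 0, 0, 0, 0, 0, 0], [0, 0, 0, 0, 0, 0, 0]])

```text
clock: 38.05
position: [660.1, -216.4, 187.3]
ee_rot: [0.992, -0.125, -0.0, 0.0]
contact_force: [-0.2, -0.5, -0.8]
gripper_width: 17.4
```

Emit:
servo_tool(rows=[[0, 0, 0, 0.1, 0, 0, 0], [0, 0, 0, 0, 0, 0, 0], [0, 0, 0, 0, 0, 0, 0]])

```text
clock: 38.35
position: [660.3, -216.5, 186.6]
ee_rot: [0.992, -0.125, 0.0, 0.0]
contact_force: [-0.7, 0.7, 0.0]
gripper_width: 17.0
```

Emit:
servo_tool(rows=[[0, 0, 0, 0.1, 0, 0, 0], [0, 0, 0, 0, 0, 0, 0], [0, 0, 0, 0, 0, 0, 0]])

```text
clock: 38.65
position: [660.4, -216.4, 186.6]
ee_rot: [0.992, -0.125, 0.001, 0.0]
contact_force: [-0.8, 0.1, 5.8]
gripper_width: 16.9
```

Contact at the expected height. Releasing slowly, rising, and moving aside for the scene cameras.

Emit:
servo_tool(rows=[[0.5, 0, 0, 0, 0, 0, 0], [1, 0, 0, 0, 0, 0, 0], [1, 0, 0, 0, 0, 0, 0], [1, 0, 0, 0, 0, 0, 0], [1, 0, 0, 0, 0, 0, 0], [1, 0, 0, 0, 0, 0, 0], [1, 0, 0, 0, 0, 0, 0], [1, 0, 0, -2, 0, 0, 0], [1, 0, 0, -4, 0, 0, 0], [1, 0, 0, -5, 0, 0, 0], [1, 0, 0, -4, 0, 0, 0], [1, 0, 0, 0, 0, 0, 0]])

```text
clock: 39.85
position: [662.1, -217.4, 344.0]
ee_rot: [0.992, -0.125, 0.007, 0.001]
contact_force: [0.3, -0.8, 0.6]
gripper_width: 85.3
```

Emit:
servo_tool(rows=[[1, -4, 0, 0, 0, 0, 0], [1, -4, 0, 0, 0, 0, 0], [1, 0, -4, 0, 0, 0, 0], [1, 0, -4, 0, 0, 0, 0], [1, 0, -4, 0, 0, 0, 0], [1, 0, -4, 0, 0, 0, 0], [1, 0, -4, 0, 0, 0, 0], [1, 0, 0, 0, 0, 0, 0], [1, 0, 0, 0, 0, 0, 0]])

```text
clock: 40.75
position: [632.3, -1.9, 334.6]
ee_rot: [0.992, -0.124, -0.001, 0.0]
contact_force: [0.1, -0.4, -0.8]
gripper_width: 85.3
```

```bash
python3 - <<'E'
from bench import *
from h import *
a=get_image("scene");b=get_image("side");w=get_image("wrist")
pickle.dump((a,b,w),open("fin.pkl","wb"))
f=lambda g,y0,x0,hh,ww,W:cv2.resize(g["image"][y0:y0+hh,x0:x0+ww,::-1],(W,600),interpolation=cv2.INTER_CUBIC)
print(proj(a,[[660,-216,100]]),proj(b,[[660,-216,100]]))
pa=proj(a,[[660,-216,100]])[0].astype(int);pb=proj(b,[[660,-216,100]])[0].astype(int)
cv2.imwrite("pics/fin.png",np.hstack([f(a,max(pa[1]-75,0),max(pa[0]-50,0),150,100,400),f(b,pb[1]-75,pb[0]-50,150,100,400)]))
cv2.imwrite("pics/finw.png",w["image"][:,:,::-1])
print(read_state()["clock"],read_state()["position"])
E
```

```text
[[145.09032095 189.92316564]] [[342.92051694 213.68617013]]
40.9 [632.11083342  -3.75001061 335.3095132 ]
```

View pics/fin.png

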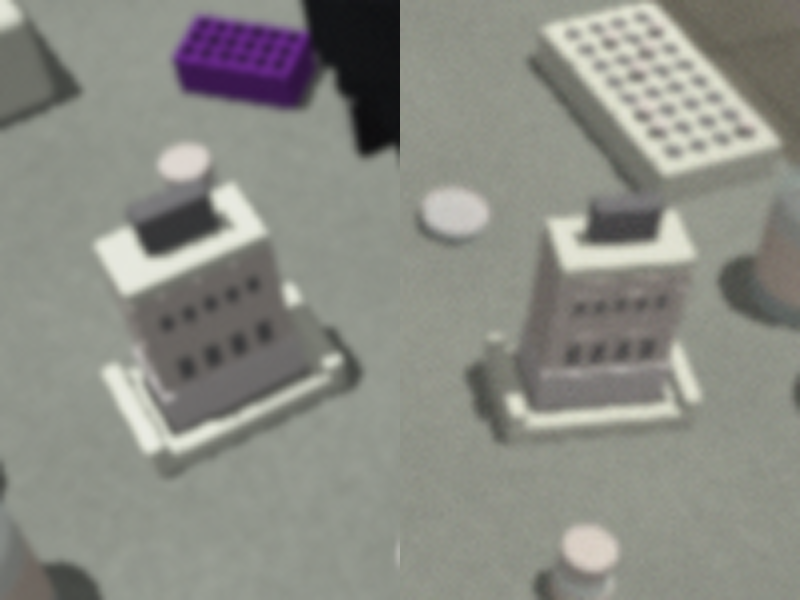

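Both cameras show the full stack upright, aligned and centred in the cradle: block, deep rack, low rack, cover. The robot is clear of it, so I'm handing in.

```bash
python3 -c "
from bench import *
print(job_done())"
```

```text
the job is handed in; nothing more can be done
None
```

The cooler is stacked in the cradle in the order asked: aluminium block, deep rack, shallow rack, then cover. Everything is released, the arm is clear, and I handed the job in at about 41 s of the 136 s.

- **Centring and alignment:** the wrist camera put the block within about 1 mm of the cradle floor's centre, and the cap centres of both racks within about 1 pixel (1–2 mm) of the expected point. The gripper's angle at each placing was within about 0.1° of the cradle's measured line.
- **Cover:** I measured it in the gripper just before placing, and it was centred to about 1 mm. Contact came at the expected height. I did not measure its position again after letting go.
- **Final look:** the scene and side cameras showed the full stack upright and square between the cheeks. I never gripped or touched the dish, tape, timer, jar, brass weight, or the red and purple look-alikes.
- **Disagreements:** the wrist views showed a steady sideways offset of about 1 mm, including for the cover in the gripper. I took it as camera calibration, since the cradle showed some of it too. No check failed.

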